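# Stroke the row of lids shut

## Task

The sample case on the packing bench has a row of five small lids left ajar. Run the closed fingertips gently along the row, starting from the plain ledge at the hinge end, and stroke the lids down flat one after another in that order, then take the hand away clear of the case. Pick nothing up: do not flip any lid wide open, do not lift, shove or lean hard on the case, and leave the pot, the roll core and the little carton where they stand.

Things in the scene. Friction and masses are not known exactly. Their poses are not given: they have to be found in the camera images.
- case: Loose plywood sample case, 232 long x 66 wide x 38 mm high, 0.6 to 1 kg; slides at 3 to 7 N. Origin: centre of underside; x along the row, z up. At x = -116 to -92 mm a plain ledge, top 38 mm above the bench, level with shut lids; then five lids at 40 mm pitch, lid 1 next to the ledge. Each is hinged on its -x (ledge) edge: ajar, the lids slope up away from the ledge like louvres.
- lid1 (a joint): Hinge angle of lid 1 (counted from the ledge), rad: 0 = shut, flat, top 38 mm above the bench; starts ajar at 0.25 to 0.5; stop at 1.5. Thin wooden leaf 37 mm along the row x 62 mm wide x 4 mm thick, 12 g, moves very lightly; slight hinge friction (0.008 N m) keeps it where it is left; no spring or latch.
- lid2 (a joint): Hinge angle of lid 2 (counted from the ledge), rad: 0 = shut, flat, top 38 mm above the bench; starts ajar at 0.25 to 0.5; stop at 1.5. Thin wooden leaf 37 mm along the row x 62 mm wide x 4 mm thick, 12 g, moves very lightly; slight hinge friction (0.008 N m) keeps it where it is left; no spring or latch.
- lid3 (a joint): Hinge angle of lid 3 (counted from the ledge), rad: 0 = shut, flat, top 38 mm above the bench; starts ajar at 0.25 to 0.5; stop at 1.5. Thin wooden leaf 37 mm along the row x 62 mm wide x 4 mm thick, 12 g, moves very lightly; slight hinge friction (0.008 N m) keeps it where it is left; no spring or latch.
- lid4 (a joint): Hinge angle of lid 4 (counted from the ledge), rad: 0 = shut, flat, top 38 mm above the bench; starts ajar at 0.25 to 0.5; stop at 1.5. Thin wooden leaf 37 mm along the row x 62 mm wide x 4 mm thick, 12 g, moves very lightly; slight hinge friction (0.008 N m) keeps it where it is left; no spring or latch.
- lid5 (a joint): Hinge angle of lid 5 (counted from the ledge), rad: 0 = shut, flat, top 38 mm above the bench; starts ajar at 0.25 to 0.5; stop at 1.5. Thin wooden leaf 37 mm along the row x 62 mm wide x 4 mm thick, 12 g, moves very lightly; slight hinge friction (0.008 N m) keeps it where it is left; no spring or latch.
- lid1_hinge (a point): Middle of the top of lid 1's hinge edge, on the ledge side; in the case's frame at x = -90.5, y = 0, z = 38 mm.
- lid5_edge (a point): Middle of the top of lid 5's free edge, which rises with the lid; when shut it lies at x = +106.5, y = 0, z = 38 mm in the case's frame.
- pot: Small turned dark wooden pot with a knobbed top, 50 mm across, 56 mm high, standing loose beside the case. Bystander. Origin: centre of its underside.
- tape: Empty cardboard roll core standing on its end, 90 mm outside diameter, 48 mm high, loose beside the case. Bystander. Origin: centre of its underside.
- carton: Small closed cardboard carton, 85 x 60 x 40 mm, loose on the bench near the case. Bystander. Origin: centre of its underside.

How it is judged (in metres and radians):
On the way, in this order (a step that is already met when the one before it is completed fails the run):
1. lid 1 has been stroked flat (within 0.1 rad) before the lids after it (value of joint lid1 below 0.1 rad), for 0.05 s.
2. lid 2 has been stroked flat (within 0.1 rad) before the lids after it (value of joint lid2 below 0.1 rad), for 0.05 s.
3. lid 3 has been stroked flat (within 0.1 rad) before the lids after it (value of joint lid3 below 0.1 rad), for 0.05 s.
4. lid 4 has been stroked flat (within 0.1 rad) before the lids after it (value of joint lid4 below 0.1 rad), for 0.05 s.
5. lid 5 has been stroked flat (within 0.1 rad) before the lids after it (value of joint lid5 below 0.1 rad), for 0.05 s.
At the end, for the whole second after the job is handed in: All five lids lie flat (each within 0.1 rad of shut, about 4 mm at the free edge); the case stands flat and at rest within 30 mm of where it stood (value of joint each of lid1, lid2, lid3, lid4, lid5 below 0.1 rad and distance of case from where it was at the start of the episode below 0.03 m and angle between case's own z axis and vertical below 0.05 rad and linear speed of case below 0.02 m/s); the robot touches nothing.
It fails at once if a lid is flipped wide open (beyond 0.9 rad) (value of joint any of lid1, lid2, lid3, lid4, lid5 above 0.9 rad).
It fails at once if the case is lifted (10 mm) or tipped (0.15 rad) (height (world z) of case above 0.01 m or angle between case's own z axis and vertical above 0.15 rad).
It fails at once if the case is shoved more than 30 mm (distance of case from where it was at the start of the episode above 0.03 m).
It fails at once if the fingers lean on the case or a lid with more than 35 N (contact force between the fingers and case above 35 N).
It fails at once if the pot, the roll core or the carton is moved more than 20 mm (distance of any of pot, tape, carton from where it was at the start of the episode above 0.02 m).
It also fails if it takes over 42 s, if anything falls off the work surface, if the arm or the gripper's body presses on something with over 40 N, if the wrist force passes 120 N, or if a joint passes its speed limit or range.

## Robot

A 6-joint arm with a two-finger parallel gripper is mounted at the origin on the work surface. World frame = base frame: x ahead of the robot, y to its left, z up, the work surface at z = 0. Lengths are in mm, angles in rad, forces in N, time in s.
With the tool pointing down it reaches from about 375 to 825 mm from the base axis. Payload 5.5 kg.
Tool frame: the origin (TCP) lies on the mounting face of the last link; the fingertips stand 173 mm ahead of it and the grasp point (between the pads) lies 155 mm ahead of it; z points along the fingers, y is the line along which they close (so a half turn about z gives the same grasp; the last joint's range is limited). The gripper opens to 85 mm and grips with 20 to 120 N. Pads are 22 mm wide; open, the fingers measure 114 mm over their backs; the gripper's body (76 mm by 85 mm) begins 54 mm behind the grasp point. The pads swing forward as they close: fully open they stand 13 mm farther back than shut.
Start: joints at [-1.139, 0.314, -0.047, 1.21, 0, 1.571], TCP at [251.1, -544.926, 404.699] pointing down, gripper open.
Joint ranges: [-2.67, 2.67], [-0.69, 1.73], [-1.03, 1.25], [-2.08, 2.16], [-1.42, 1.45], [-3.14, 3.14]. Speed limits (rad/s): [2.39, 2.39, 3.01, 3.14, 3.14, 3.14].

## Interface

Orientations are given as a unit quaternion [x, y, z, w].
In Python, from station import bot, viewer gives the robot as it stands.
- The arm moves only by the shell command python3 -m pendant 'ROWS' [OPENING]. ROWS is JSON, one flat list of numbers, 4 for each row, row after row: the shift along the tool's x, y, z in cm, then the turn about the tool's z in rad. A call has 1 to 5 rows; each row is the pose to reach, as a shift and turn from the pose commanded when the call began, along the tool's axes at that moment; what a row does not reach only later rows make up. A row lasts 1/12 s, in which the tool goes at most 41.7 mm and 7.16 degrees, less where a joint would pass 70% of its speed; a pose out of reach is approached as far as the arm can. A call with a gripper value outside its range is refused whole. OPENING is the opening, from -1 (shut) to 1 (fully open), set as the call begins (- or left out, the last holds). The fingers move at their own pace and stop on an object; the grip force is fixed at half the most. Time passes only in rows, so rows that repeat a pose let the fingers close. It gives the time, the measured TCP pose, the force, the opening and the grip force at its end, in the units of the state.
- bot.read_state(): the state, without advancing time (a new reading comes with each control period).
- viewer.snapshot(name): name is "scene" or "top"; returns a dict with "pixels" (420x560x3 uint8, red, green, blue), "fx", "fy", "cx", "cy" (pixels), "extrinsics" (4x4, takes a point from world to camera coordinates). Camera axes: x right, y down, z forward; pixel columns grow to the right and rows downward; lengths in mm; the calibration is good to about 2 mm. A picture is of the moment at which its call begins. There is no depth.
- bot.sign_off(): hands the job in; it is judged then, once.
The state is a dict: "time_s": time; "joint_pos": joint angles; "joint_velocities": joint speeds; "tau": joint torques, N m; "position": TCP position; "ee_rot": TCP orientation; "contact_force": force on the tool from outside, world axes, zero at the start; "wrist_torque": the same for the moment, N m; "finger_gap": finger opening in mm; "grasp_force": force on a finger pad.
Only numpy, scipy, OpenCV 4.12 (cv2) and the standard library are available. Lean on these libraries where they do the work, as an engineer would, in place of code of your own. Each camera call takes 0.05 s, during which the arm holds its last target. There are 200 camera calls.

## Working session

There is one attempt and no reset: what is moved stays moved. The work goes in short steps, Python scripts to look and compute and a shell command to move; the robot and the scene stay as the last step left them, time stands still between calls to the robot, and variables do not carry over. Pictures are saved under pics/ and viewed, at most 10 in all, crops included, and the job is handed in when it is done.

```bash
mkdir -p pics; ls
python3 - <<'E'
from station import bot, viewer
import cv2, numpy as np
for n in ("top","scene"):
    s=viewer.snapshot(n); cv2.imwrite(f"pics/{n}0.png",s["pixels"][:,:,::-1])
    print(n,s["fx"],s["fy"],s["cx"],s["cy"],np.round(s["extrinsics"],4).tolist())
st=bot.read_state(); print(st["time_s"],st["position"],st["ee_rot"],st["finger_gap"])
E
```

```text
pics
top 467.4804790595851 467.4804790595851 282.43654442708515 211.46390706664323 [[-0.004, -1.0, -0.0017, 34.4464], [-0.9913, 0.0042, -0.1319, 575.2235], [0.1319, 0.0012, -0.9913, 681.1259], [0.0, 0.0, 0.0, 1.0]]
scene 473.8076521447676 473.8076521447676 281.98296866495036 206.73175807128607 [[-0.1407, 0.99, -0.014, 42.4951], [0.5648, 0.0686, -0.8224, -270.6492], [-0.8132, -0.1236, -0.5687, 1169.0185], [0.0, 0.0, 0.0, 1.0]]
0.1 [ 250.99116569 -544.69419764  403.8945635 ] [ 9.76782612e-01  2.14231379e-01 -1.65319863e-04 -7.86290113e-04] 85.04838872602734
```

View pics/top0.png

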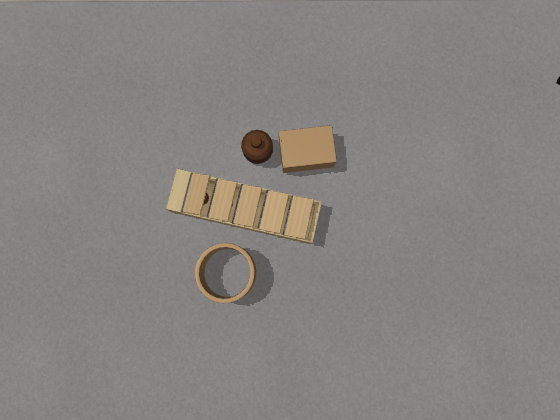

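View pics/scene0.png

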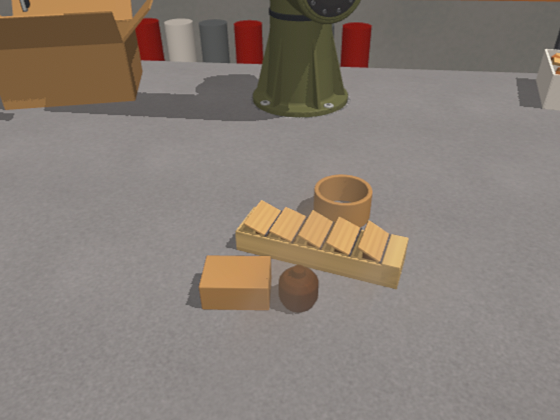

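The ledge is at about (179,192) in the top view, and the row runs right and slightly down to about (310,222). The pot is at (257,147), the core at (226,273) and the carton at (308,148). I'll enlarge the case for exact corners.

Run:
```python
import cv2
i=cv2.imread("pics/top0.png")[160:250,155:335]
cv2.imwrite("pics/crop0.png",cv2.resize(i,None,fx=4.4,fy=4.4,interpolation=cv2.INTER_CUBIC))
```

```text
(no output)
```

View pics/crop0.png

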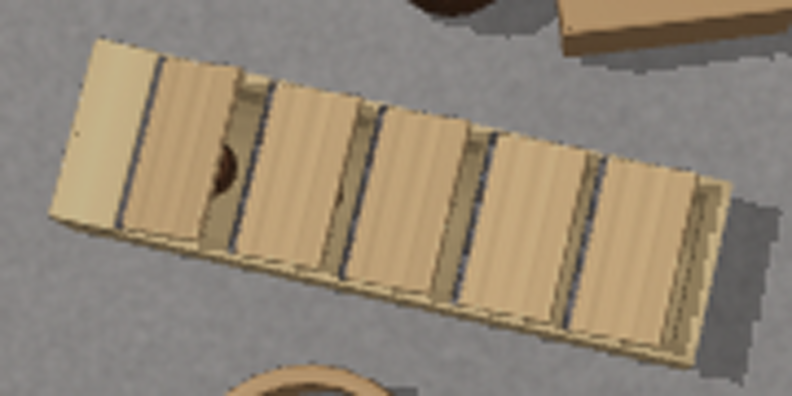

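```bash
cat > h.py <<'E'
from station import bot, viewer
import numpy as np
from scipy.spatial.transform import Rotation as R
def ray(s,u,v,z):
    E=np.array(s["extrinsics"]); d=E[:3,:3].T@np.array([(u-s["cx"])/s["fx"],(v-s["cy"])/s["fy"],1]); c=-E[:3,:3].T@E[:3,3]
    return c+d*(z-c[2])/d[2]
def totool(target, yaw):  # fingertip target, wanted yaw of tool x
    st=bot.read_state(); r=R.from_quat(st["ee_rot"]); m=r.as_matrix()
    d=m.T@(np.array(target)+[0,0,173]-st["position"])
    a=np.arctan2(m[1,0],m[0,0]); t=-(yaw-a); t=(t+np.pi/2)%np.pi-np.pi/2
    return np.round(d/10,3), round(t,3)
E
python3 - <<'E'
from h import *
s=viewer.snapshot("top")
P=[ray(s,155+u/4.4,160+v/4.4,38)[:2] for u,v in ((97,40),(50,214),(692,367),(732,183))]
P=np.array(P); print(P.round(1))
l=(P[0]+P[1])/2; e=(P[2]+P[3])/2
print(np.linalg.norm(P[0]-P[1]),np.linalg.norm(P[2]-P[3]),np.linalg.norm(e-l))
ax=(e-l)/np.linalg.norm(e-l); n1=(P[0]-P[1])/66
print(ax,n1@ax); c=(l+e)/2; yaw=np.arctan2(ax[1],ax[0]); print("c",c,"yaw",yaw)
np.save("case.npy",np.r_[c,ax])
for d in(-108,-90.5,106.5): print(d,c+ax*d)
for nm,u,v,z in(("pot",257,143,56),("core",226,273,48),("carton",308,147,40)):
    p=ray(s,u,v,z)[:2]-c; print(nm,p@ax,p@[-ax[1],ax[0]])
print(totool([*(c-108*ax),100],yaw))
print(totool([*(c-108*ax),100],yaw)[0])
E
```

```text
[[642.7 196.1]
 [580.5 210.9]
 [526.  -13.2]
 [590.5 -28. ]]
63.90554895929458 66.13015489584619 230.36253294758944
[-0.23149573 -0.97283592] 0.0010322846806111621
c [584.93355491  91.44280614] yaw -1.8044112231256673
-108 [609.93509368 196.50908551]
-90.5 [605.88391842 179.48445691]
106.5 [560.27925972 -12.16421934]
pot -1.4373986604603597 96.16147002716845
core -0.6313082656810749 -106.1525397413122
carton 75.77560316682217 112.25072564196358
(array([ 63.62 , -52.285,  13.17 ]), np.float64(-0.905))
[ 63.62  -52.285  13.17 ]
```

```bash
python3 -m pendant '[3.18,-2.61,0,0, 6.36,-5.22,0,0, 9.54,-7.83,0,0, 12.72,-10.44,0,0, 15.9,-13.05,0,0]' -1
python3 -m pendant '[3.18,-2.61,0,0, 6.36,-5.22,0,0, 9.54,-7.83,0,0, 12.72,-10.44,0,0, 15.9,-13.05,0,0]'
python3 -m pendant '[3.18,-2.61,0,0, 6.36,-5.22,0,0, 9.54,-7.83,0,0, 12.72,-10.44,0,0, 15.9,-13.05,0,0]'
python3 -m pendant '[3.18,-2.61,0,0, 6.36,-5.22,0,0, 9.54,-7.83,0,0, 12.72,-10.44,0,0, 15.9,-13.05,0,0]'
python3 -m pendant '[0,0,0,-0.12, 0,0,0,-0.24, 0,0,0,-0.36, 0,0,0,-0.48, 0,0,0,-0.6]'
python3 -m pendant '[0,0,0,-0.12, 0,0,0,-0.24, 0,0,0,-0.305, 0,0,0,-0.305, 0,0,0,-0.305]'
python3 - <<'E'
from h import *
q=np.load("case.npy"); c,ax=q[:2],q[2:]; st=bot.read_state(); print(st["joint_pos"],st["finger_gap"])
print(totool([*(c-106*ax),60],np.arctan2(ax[1],ax[0])), R.from_quat(st["ee_rot"]).as_matrix().round(3))
E
```

```text
time_s: 0.57
position: [341.1, -358.1, 404.4]
ee_rot: [0.977, 0.214, -0.0, -0.0]
contact_force: [-0.2, 0.0, -0.1]
finger_gap: 25.3
grasp_force: 0.0
time_s: 0.98
position: [430.9, -172.8, 404.7]
ee_rot: [0.977, 0.214, 0.0, 0.0]
contact_force: [1.2, 0.0, 0.6]
finger_gap: 0.2
grasp_force: 0.0
time_s: 1.4
position: [520.8, 12.4, 404.6]
ee_rot: [0.977, 0.214, -0.0, 0.0]
contact_force: [0.4, -0.7, 0.8]
finger_gap: 0.2
grasp_force: 0.0
time_s: 1.82
position: [610.7, 197.4, 404.4]
ee_rot: [0.977, 0.214, -0.0, 0.0]
contact_force: [1.5, -1.2, 1.1]
finger_gap: -0.4
grasp_force: 0.0
time_s: 2.23
position: [610.2, 195.6, 404.1]
ee_rot: [0.868, 0.496, -0.001, -0.0]
contact_force: [1.2, -0.0, -0.3]
finger_gap: 0.1
grasp_force: 0.0
time_s: 2.65
position: [610.2, 195.3, 404.4]
ee_rot: [0.785, 0.619, -0.0, -0.0]
contact_force: [-0.1, -0.4, 0.1]
finger_gap: 0.1
grasp_force: 0.0
[3.09757656e-01 3.92063827e-01 6.28707684e-02 1.24217423e+00
 3.67380263e-05 2.11657322e+00] 0.05527046379003781
(array([-0.085, -0.045, 17.138]), np.float64(-0.002)) [[ 0.234  0.972 -0.001]
 [ 0.972 -0.234 -0.   ]
 [-0.    -0.001 -1.   ]]
```

```bash
python3 -m pendant '[0,0,4,0, 0,0,8,0, 0,0,12,0, 0,0,15,0, 0,0,17,0]'
python3 -m pendant '[0,0,0.5,0, 0,0,1,0, 0,0,1.4,0, 0,0,1.6,0, 0,0,1.6,0]'
python3 -m pendant '[0,0,0,0, 0,0,0.1,0, 0,0,0.1,0, 0,0,0.2,0, 0,0,0.2,0]'
python3 - <<'E'
from h import *; import cv2
q=np.load("case.npy"); c,ax=q[:2],q[2:]
st=bot.read_state(); print(totool([*(c-106*ax),38],np.arctan2(ax[1],ax[0])),st["contact_force"],st["wrist_torque"])
a=viewer.snapshot("top")["pixels"][110:290,130:350,::-1]; b=viewer.snapshot("scene")["pixels"][110:290,210:430,::-1]
cv2.imwrite("pics/p1.png",cv2.resize(np.hstack([a,b]),None,fx=1.8,fy=1.8,interpolation=cv2.INTER_CUBIC))
E
```

```text
time_s: 3.07
position: [608.6, 194.8, 230.8]
ee_rot: [0.785, 0.619, -0.002, -0.001]
contact_force: [-0.5, -0.2, 0.7]
finger_gap: -0.1
grasp_force: 0.0
time_s: 3.48
position: [610.9, 195.5, 219.8]
ee_rot: [0.785, 0.62, 0.001, 0.0]
contact_force: [-0.3, -0.5, 0.4]
finger_gap: 0.2
grasp_force: 0.0
time_s: 3.9
position: [610.3, 195.3, 216.8]
ee_rot: [0.785, 0.62, 0.0, 0.0]
contact_force: [-0.4, -0.2, 0.2]
finger_gap: 0.2
grasp_force: 0.0
(array([-0.093, -0.06 ,  0.579]), np.float64(-0.0)) [-0.35584868 -0.18773297  0.16321431] [-0.03221846  0.01221877  0.01075146]
```

View pics/p1.png

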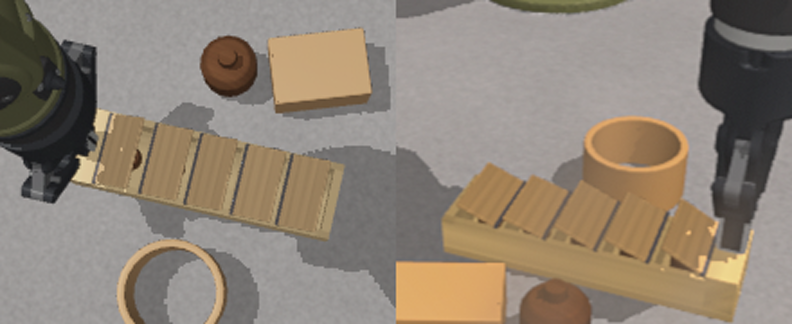

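The left panel shows the closed fingers over the ledge at about (90,140). In the right panel the tips hover just over the ledge at (735,245). Next I'll touch the ledge gently to fix the height.

```bash
python3 -m pendant '[0,0,0.2,0, 0,0,0.35,0, 0,0,0.4,0, 0,0,0.4,0, 0,0,0.4,0]' | grep -E "posi|contact"
for i in 1 2; do :; done
python3 -m pendant '[0,0,0.05,0, 0,0,0.1,0, 0,0,0.1,0, 0,0,0.1,0]'| grep -E "posi|contact"
python3 -m pendant '[0,0,0.05,0, 0,0,0.05,0, 0,0,0.05,0]'| grep -E "posi|contact"
python3 -m pendant '[0,0,0.05,0, 0,0,0.05,0, 0,0,0.05,0]'| grep -E "posi|contact"
```

```text
position: [610.2, 195.3, 212.6]
contact_force: [-0.1, 0.0, -0.1]
position: [610.2, 195.3, 211.7]
contact_force: [0.3, 0.1, -1.2]
position: [610.3, 195.3, 211.5]
contact_force: [-0.7, -0.6, 3.3]
position: [610.3, 195.3, 211.5]
contact_force: [-2.2, -0.5, 7.6]
```

Contact is at TCP z ≈ 211.5. I'll lift about 2 mm and start the stroke, which runs along tool −x.

```bash
python3 -m pendant '[0,0,-0.1,0, 0,0,-0.22,0, 0,0,-0.22,0]' | grep -E "posi|contact"
python3 -m pendant '[-0.3,0,0,0, -0.6,0,0,0, -0.9,0,0,0, -1.2,0,0,0, -1.5,0,0,0]' | grep -E "posi|contact"
python3 -m pendant '[-0.3,0,0,0, -0.6,0,0,0, -0.9,0,0,0, -1.2,0,0,0, -1.5,0,0,0]' | grep -E "posi|contact"
python3 -m pendant '[-0.3,0,0,0, -0.6,0,0,0, -0.9,0,0,0, -1.2,0,0,0, -1.5,0,0,0]' | grep -E "posi|contact"
python3 - <<'E'
from h import *; import cv2
q=np.load("case.npy"); c,ax=q[:2],q[2:]
st=bot.read_state(); p=st["position"][:2]-c; print(p@ax,p@[-ax[1],ax[0]])
a=viewer.snapshot("top")["pixels"][110:290,130:350,::-1]; b=viewer.snapshot("scene")["pixels"][110:290,210:430,::-1]
cv2.imwrite("pics/p2.png",cv2.resize(np.hstack([a,b]),None,fx=1.8,fy=1.8,interpolation=cv2.INTER_CUBIC))
E
```

```text
position: [610.3, 195.4, 212.9]
contact_force: [-1.0, -0.0, -0.3]
position: [606.7, 180.4, 212.9]
contact_force: [0.1, 0.9, 0.1]
position: [603.2, 165.8, 212.9]
contact_force: [0.7, 1.0, -0.1]
position: [599.8, 151.3, 212.9]
contact_force: [0.3, -0.3, 0.1]
-61.632316632548324 0.5755139757622086
```

View pics/p2.png

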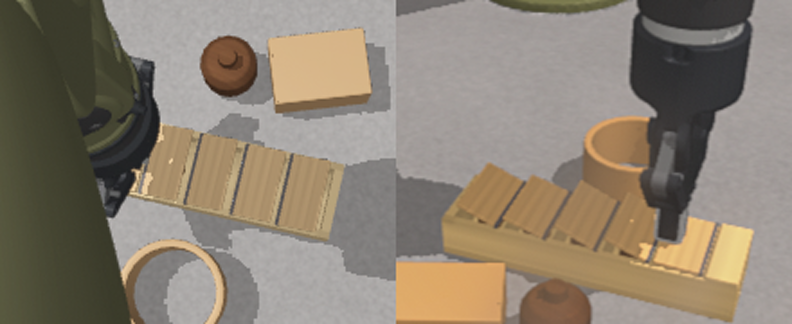

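Lid 1 now lies flat (right panel, about (685,245)), the case has not moved, and forces are around 1 N. The next lids are still ajar, so I'll carry on.

```bash
python3 -m pendant '[-0.3,0,0,0, -0.6,0,0,0, -0.9,0,0,0, -1.2,0,0,0, -1.5,0,0,0]' | grep -E "posi|contact"
python3 -m pendant '[-0.3,0,0,0, -0.6,0,0,0, -0.9,0,0,0, -1.2,0,0,0, -1.5,0,0,0]' | grep -E "posi|contact"
python3 -m pendant '[-0.3,0,0,0, -0.6,0,0,0, -0.9,0,0,0, -1.2,0,0,0, -1.5,0,0,0]' | grep -E "posi|contact"
python3 -m pendant '[-0.3,0,0,0, -0.6,0,0,0, -0.9,0,0,0, -1.2,0,0,0, -1.5,0,0,0]' | grep -E "posi|contact"
python3 -m pendant '[-0.3,0,0,0, -0.6,0,0,0, -0.9,0,0,0, -1.2,0,0,0, -1.5,0,0,0]' | grep -E "posi|contact"
python3 - <<'E'
from h import *; import cv2
q=np.load("case.npy"); c,ax=q[:2],q[2:]
st=bot.read_state(); p=st["position"][:2]-c; print(p@ax,p@[-ax[1],ax[0]])
b=viewer.snapshot("scene")["pixels"][110:290,210:430,::-1]
cv2.imwrite("pics/p3.png",cv2.resize(b,None,fx=3,fy=3,interpolation=cv2.INTER_CUBIC))
E
```

```text
position: [596.3, 136.7, 212.9]
contact_force: [0.7, -1.1, 0.9]
position: [592.8, 122.0, 212.9]
contact_force: [0.4, -0.0, 0.0]
position: [589.4, 107.6, 213.0]
contact_force: [0.5, 1.0, 0.2]
position: [585.8, 92.9, 212.9]
contact_force: [0.7, 0.2, 0.2]
position: [582.4, 78.3, 212.9]
contact_force: [0.6, -0.2, 0.5]
13.386345902311191 0.5412135769324143
```

View pics/p3.png

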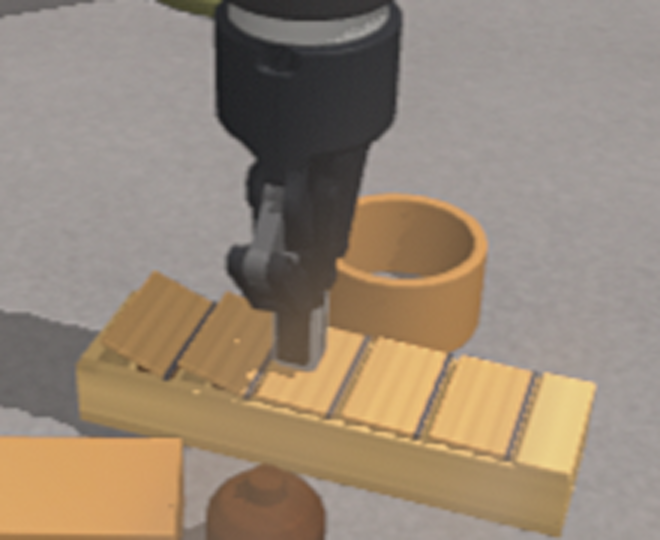

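Lids 1–3 are flat, and lids 4 and 5 are still ajar (at (235,340) and (160,315)). Continuing.

```bash
python3 -m pendant '[-0.3,0,0,0, -0.6,0,0,0, -0.9,0,0,0, -1.2,0,0,0, -1.5,0,0,0]' | grep -E "posi|contact"
python3 -m pendant '[-0.3,0,0,0, -0.6,0,0,0, -0.9,0,0,0, -1.2,0,0,0, -1.5,0,0,0]' | grep -E "posi|contact"
python3 -m pendant '[-0.3,0,0,0, -0.6,0,0,0, -0.9,0,0,0, -1.2,0,0,0, -1.5,0,0,0]' | grep -E "posi|contact"
python3 -m pendant '[-0.3,0,0,0, -0.6,0,0,0, -0.9,0,0,0, -1.2,0,0,0, -1.5,0,0,0]' | grep -E "posi|contact"
python3 -m pendant '[-0.3,0,0,0, -0.6,0,0,0, -0.9,0,0,0, -1.2,0,0,0, -1.5,0,0,0]' | grep -E "posi|contact"
python3 -m pendant '[-0.3,0,0,0, -0.6,0,0,0, -0.9,0,0,0, -1.2,0,0,0, -1.2,0,0,0]' | grep -E "posi|contact"
python3 -m pendant '[0,0,-0.3,0, 0,0,-1,0, 0,0,-3,0, 0,0,-6,0, 0,0,-9,0]' | grep -E "posi|contact"
python3 -m pendant '[-3,0,-2,0, -6,0,-3,0, -9,0,-3,0, -12,0,-3,0, -15,0,-3,0]'
python3 - <<'E'
from h import *; import cv2
a=viewer.snapshot("top")["pixels"][110:290,130:350,::-1]; b=viewer.snapshot("scene")["pixels"][110:290,210:430,::-1]
cv2.imwrite("pics/p4.png",cv2.resize(np.hstack([a,b]),None,fx=1.8,fy=1.8,interpolation=cv2.INTER_CUBIC))
E
```

```text
position: [579.0, 63.8, 213.0]
contact_force: [0.4, 0.0, 0.5]
position: [575.4, 49.1, 212.9]
contact_force: [-0.2, 0.1, 0.9]
position: [571.9, 34.5, 212.9]
contact_force: [0.4, -0.2, 0.3]
position: [568.5, 20.0, 212.9]
contact_force: [0.7, 0.6, 0.2]
position: [564.9, 5.3, 212.9]
contact_force: [0.9, 0.2, 0.3]
position: [562.1, -6.6, 212.9]
contact_force: [-0.3, -0.4, 0.2]
position: [561.7, -5.8, 303.8]
contact_force: [0.9, -1.1, 1.2]
time_s: 12.32
position: [527.2, -153.0, 334.2]
ee_rot: [0.785, 0.62, 0.001, 0.001]
contact_force: [-0.3, 0.0, -0.2]
finger_gap: 0.3
grasp_force: 0.0
```

View pics/p4.png

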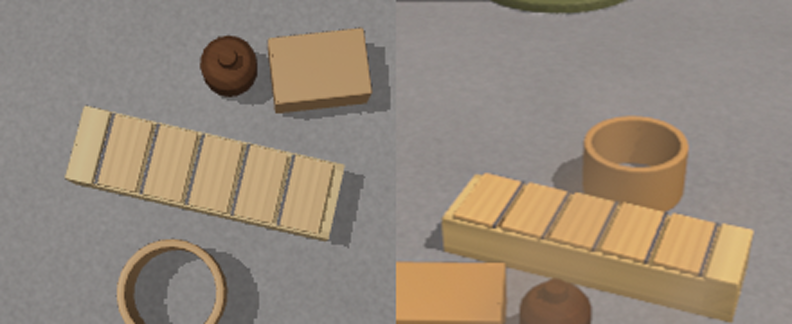

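All the lids look down and nothing else has moved. Lid 5's free edge, near (490,176) in the right panel, needs a closer look.

Run:
```python
from h import *; import cv2
b=viewer.snapshot("scene")["pixels"][195:275,230:340,::-1]
cv2.imwrite("pics/p5.png",cv2.resize(b,None,fx=7,fy=7,interpolation=cv2.INTER_CUBIC))
```

```text
(no output)
```

View pics/p5.png

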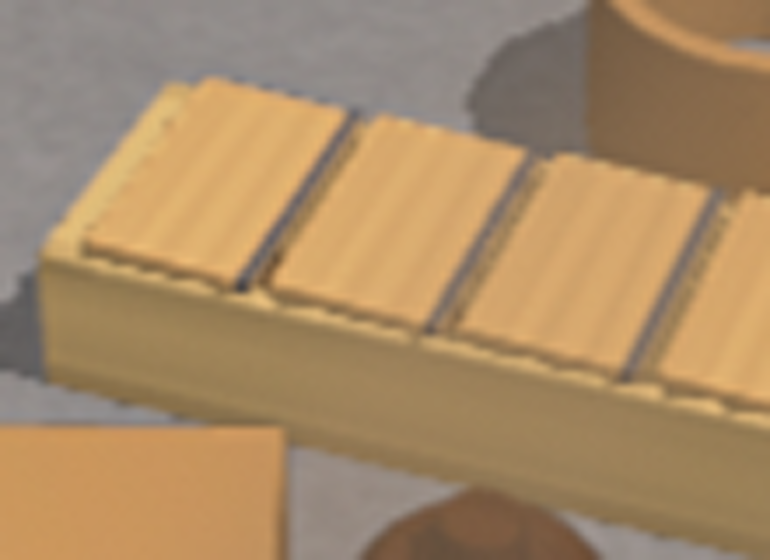

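All five lids sit evenly, each about 1–1.5 mm proud at the free edge (around 0.04 rad, under the 0.1 limit). The hand is clear, so I'm handing in.

```bash
python3 -c "from station import bot; print(bot.sign_off())"
```

```text
the job is handed in; nothing more can be done
None
```

I stroked all five lids down in order from the ledge and handed the job in with the hand clear. The last pictures show every lid about 1–1.5 mm proud at its free edge (roughly 0.04 rad), the case, pot, roll core and carton where they stood, and the highest force reading was about 8 N; sign-off returned no verdict.

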